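Seat the bushing, then hold the transformer bracket level above its jig

ROBOT

A 6-joint arm with a two-finger parallel gripper is mounted at the origin on the work surface. World frame = base frame: x ahead of the robot, y to its left, z up, the work surface at z = 0. Lengths are in m, angles in degrees, forces in N, time in s.
With the tool pointing down it reaches from about 0.275 to 0.75 m from the base axis. Payload 10.2 kg.
Tool frame: the origin (TCP) lies at the very end of the fingers, on their centre line; the grasp point (between the pads) lies 19 mm behind it (r.grip_depth is the distance from the TCP to the grasp point, in m); z points along the fingers, y is the line along which they close (so a half turn about z gives the same grasp; the last joint's range is limited). The gripper opens to 85 mm and grips with 20 to 120 N. Pads are 22 mm wide; open, the fingers measure 114 mm over their backs; the gripper's body (76 mm by 85 mm) begins 54 mm behind the grasp point. The pads swing forward as they close: fully open they stand 13 mm farther back than shut.
Start: joints at [56.242, 17.928, 85.812, -0, 76.261, -12.8], TCP at [0.188, 0.49, 0.198] pointing down, gripper open.
Joint ranges: [-168.41, 168.41], [-55.51, 124.54], [10.69, 146.95], [-70.63, 250.63], [1, 178], [-165.06, 165.06]. Speed limits (degrees/s): [136.94, 136.94, 172.46, 180, 180, 180].

INTERFACE

Orientations are given as [roll, pitch, yaw] about the fixed x, y, z axes, in that order (R = Rz(yaw) Ry(pitch) Rx(roll)).
In Python, from cell import r gives the robot as it stands.
- The arm moves only by the tool step_arm, never from a script. Its argument "motion" is one flat list of numbers, 6 for each row, row after row: the shift along the world's x, y, z in units of 25 mm (1.0 is 25 mm), then the turn, a rotation vector about the world's x, y, z in degrees. A call has 1 to 10 rows; each row shifts and turns the commanded pose from where the row before left it; what a row does not reach is not made up. A row lasts 1/8 s, in which the tool goes at most 62.5 mm and 10.7 degrees, less where a joint would pass 70% of its speed; a pose out of reach is approached as far as the arm can. A call is refused whole if a number of a shift passes 1 or a number of a turn 10.7, either way. A call with a gripper value outside its range is refused whole. "fingers" is the finger opening in mm, from 0 to 85.4, set as the call begins (left out, the last holds). The fingers move at their own pace and stop on an object; "squeeze" is the grip in N (left out, the last holds). Time passes only in rows, so rows that do not move let the fingers close. It gives the time, the measured TCP pose, the force, the opening and the grip force at its end, in the units of the state.
- r.get_state(): the state, without advancing time (a new reading comes with each control period).
- r.read_camera(name): name is "side" or "top"; returns a dict with "pixels" (400x640x3 uint8, red, green, blue), "depth" (400x640 float32, m along the optical axis (not along the pixel's ray), 0 where there is no reading), "vertical_fov" (degrees; the focal length in pixels is half the picture's height over the tangent of half this angle, whatever the lens; pixels are square), "cx", "cy" (the principal point, pixels), "R" (3x3) and "t" (3): a world point X has camera coordinates R X + t. Camera axes: x right, y down, z forward; pixel columns grow to the right and rows downward; lengths in m; the calibration is good to about 2 mm. A picture is of the moment at which its call begins.
- r.job_done(): hands the job in; it is judged then, once.
The state is a dict: "time_s": time; "q": joint angles; "joint_vel": joint speeds; "tau": joint torques, N m; "position": TCP position; "tcp_rot": TCP orientation; "force": force on the tool from outside, world axes, zero at the start; "moment": the same for the moment, N m; "opening": finger opening in m; "finger_force": force on a finger pad.
Only numpy, scipy, OpenCV 4.12 (cv2) and the standard library are available. Lean on these libraries where they do the work, as an engineer would, in place of code of your own. Each camera call takes 0.05 s, during which the arm holds its last target. There are 200 camera calls.

TASK

Of the two white flanged bushings on the mat, take the one standing flange-down and seat it fully home in the round pocket of the grey assembly jig, flange still down and sleeve up, and let go of it. Then lift the transformer bracket by its balance point and hold it level and still above the jig, its round eye a few centimetres clear above the seated bushing and its transformer over the square recess, so the leads can be connected underneath. Finish while holding it there: do not lower it or let go, and leave the other things on the bench where they are.

Things in the scene. Friction and masses are not known exactly. Their poses are not given: they have to be found in the camera images.
- jig: Fixed grey plastic assembly jig, a plate 250 x 90 x 20 mm (x, y, z) flat on the bench. Origin at the centre of its underside, x along its length, z up. A round pocket 39 mm across and 6 mm deep lies 85 mm from the centre towards -x; a square recess 53.5 mm wide and 6 mm deep lies 82 mm from the centre towards +x. It cannot be moved, but its place and yaw differ from run to run.
- pocket (a point): Centre of the floor of the jig's round pocket (39 mm across), 14 mm above the bench and 6 mm below the jig's top face; axes as the jig's.
- recess (a point): Centre of the floor of the jig's square recess, 14 mm above the bench; axes as the jig's.
- bushing: White plastic flanged bushing to be seated, about 30 g: a flange 36 mm across and 7 mm thick with a solid sleeve 20 mm across rising from it, 34 mm high in all. Starts upright on the bench, flange down. Origin at the centre of the flange's underside, z up through the sleeve. The sleeve is a good grip, from 7 to 34 mm above the origin.
- spare: A second bushing of the same shape and size, which stands upside down on its sleeve, flange up. Origin at the centre of its underside (the sleeve's end), z up. To be left alone. Which of the two bushings stands left or right differs from run to run.
- bracket: Cast bracket 205 mm long, about 0.55 kg. Origin: underside, middle; x along it to the transformer, z up. Bar 24 mm wide, x -67 to +62, z 16 to 28 mm, gripped across from above. Eye (upright tube 36 mm across, hole 24, z 0 to 28) at x = -85. Heavy transformer at x = +82: steel core 40 x 40 mm, z 10 to 30; copper winding 24 x 30 mm, z 0 to 40. Stands on eye and winding; grip firmly.
- balance (a point): The bracket's balance point (centre of mass along the bar): on the middle line of the bar, 31 mm from the origin towards the transformer, 22 mm above the bracket's underside, i.e. about 31 mm clear of the transformer's core. Axes as the bracket's.
- eye (a point): Centre of the lower end of the bracket's eye, 85 mm from the bracket's origin towards -x, at underside level; axes as the bracket's.
- block (a point): Centre of the transformer's underside (winding), 82 mm from the bracket's origin towards +x, at underside level; axes as the bracket's.
- screwdriver: Bystander: screwdriver lying on the bench, 160 mm long; origin under its middle.
- knife: Bystander: blue and yellow utility knife lying on the bench, 147 x 24 x 16 mm; origin under its middle.
- reel: Bystander: black reel, 60 mm across, 22 mm high, lying flat; origin at the centre of its underside.
- cap0: Bystander: small yellow cap, 18 mm across, 16 mm high; origin at the centre of its underside.
- cap1: Bystander: another small yellow cap like cap0.
There are look-alikes about, which are no part of the job. Of the things that look like the bracket, the largest one is meant.

How it is judged (in metres and radians):
On the way, in this order (a step that is already met when the one before it is completed fails the run):
1. the bushing is seated fully home in the jig's pocket, flange down, and let go (horizontal distance between bushing and pocket below 0.004 m and z of bushing in the frame of pocket below 0.0025 m and angle between bushing's own z axis and vertical below 0.08 rad and contact force between the fingers and bushing below 0.05 N), for 0.3 s.
2. the bracket is lifted by its balance point, level (contact force between the fingers and bracket above 1 N and x of the grasp point in the frame of balance between -0.02 and 0.02 m and height (world z) of bracket above 0.03 m and angle between bracket's own z axis and vertical below 0.12 rad), for 0.2 s.
At the end, for the whole second after the job is handed in: Bushing home in the pocket, flange down (4 mm sideways, 2.5 mm of floor). Only the fingers hold the bracket, within 20 mm of its balance point, level to 5 degrees, still, underside 8 to 80 mm above the bushing, eye within 12 mm of pocket, transformer 16 mm of recess. Others within 30 mm (horizontal distance between bushing and pocket below 0.004 m and z of bushing in the frame of pocket below 0.0025 m and angle between bushing's own z axis and vertical below 0.08 rad and contact force between the fingers and bracket above 1 N and x of the grasp point in the frame of balance between -0.02 and 0.02 m and contact force between bracket and jig below 0.05 N and contact force between bracket and bushing below 0.05 N and angle between bracket's own z axis and vertical below 0.09 rad and z of eye in the frame of pocket between 0.042 and 0.115 m and z of block in the frame of pocket above 0.042 m and horizontal distance between eye and pocket below 0.012 m and horizontal distance between block and recess below 0.016 m and linear speed of bracket below 0.02 m/s and angular speed of bracket below 0.1 rad/s and distance of each of spare, screwdriver, knife, reel, cap0, cap1 from where it was at the start of the episode below 0.03 m); the arm keeps its last pose, push and grip.
It fails at once if a bystander (spare bushing, screwdriver, knife, reel or cap) is moved by more than 30 mm (distance of any of spare, screwdriver, knife, reel, cap0, cap1 from where it was at the start of the episode above 0.03 m).
It also fails if it takes over 64 s, if anything falls off the work surface, if the arm or the gripper's body presses on something with over 40 N, if the wrist force passes 120 N, or if a joint passes its speed limit or range.

## Working session

There is one attempt and no reset: what is moved stays moved. The work goes in short steps, Python scripts to look and compute and a tool call to move; the robot and the scene stay as the last step left them, time stands still between calls to the robot, and variables do not carry over. Pictures are saved under pics/ and viewed, at most 10 in all, crops included, and the job is handed in when it is done.

Besides the shell and the picture viewer there is one more tool, called by a JSON object that holds its "method" and its "body", one argument or row to a line. step_arm: Moves the arm, as the interface text tells. Its arguments: {"type":"object","properties":{"motion":{"type":"array","items":{"type":"number"}},"fingers":{"type":"number"},"squeeze":{"type":"number"}},"required":["motion"]}

```bash
mkdir -p pics
cat > h.py <<'E'
import numpy as np,cv2
from cell import r
def cam(n):
    c=r.read_camera(n); p=c["pixels"]; d=c["depth"]; f=p.shape[0]/2/np.tan(np.radians(c["vertical_fov"])/2)
    v,u=np.mgrid[:p.shape[0],:p.shape[1]]
    X=np.stack([(u-c["cx"])/f*d,(v-c["cy"])/f*d,d],-1)
    W=(X-np.array(c["t"]))@np.array(c["R"]); W[d==0]=np.nan
    return p,W,c
def save(n,p): cv2.imwrite("pics/"+n+".png",np.ascontiguousarray(p[...,::-1]))
E
python3 - <<'E'
from h import *
for n in("top","side"):
    p,W,c=cam(n); save(n+"0",p); np.savez("/tmp/"+n,p=p,W=W); print(n,-np.array(c["R"]).T@c["t"],c["vertical_fov"])
E
```

```text
top [ 0.42384832 -0.14590114  1.09247854] 54.82503607185537
side [-0.11414106 -0.94617464  0.69819728] 57.55768428345697
```

View pics/top0.png

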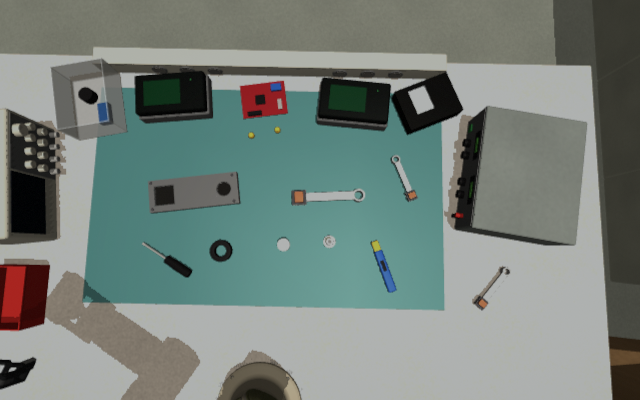

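View pics/side0.png

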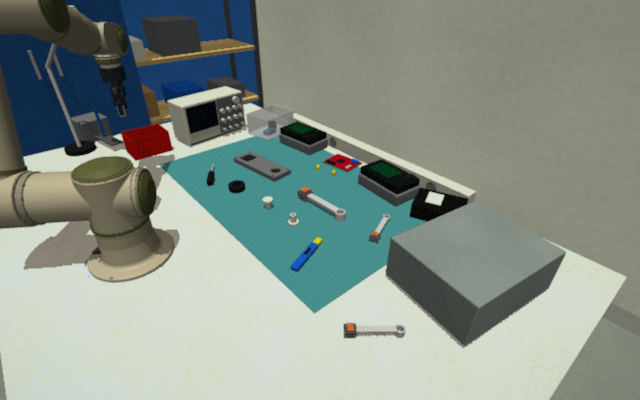

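Top picture: the bushings are at (329,241), a ring with a raised sleeve, and (283,244), a plain flange disc. The side view agrees: (293,219) is flange-down and (268,202) is flange-up. Three things look like the bracket: (330,197), (404,178) and (492,288). The largest is at (330,197). The jig has its pocket at (224,188) and its recess at (164,195). I'll measure these and check an enlarged crop.

Run:
```python
from h import *
z=np.load("/tmp/top.npz");p,W=z["p"],z["W"]
save("crop",cv2.resize(p[165:265,215:345],None,fx=6,fy=6,interpolation=cv2.INTER_CUBIC))
def reg(u0,u1,v0,v1,zl,zh=.2,name=""):
    Q=W[v0:v1,u0:u1].reshape(-1,3); m=(Q[:,2]>zl)&(Q[:,2]<zh); Q=Q[m]
    (c,s,a)=cv2.minAreaRect((Q[:,:2]*1000).astype(np.float32)); print(name,len(Q),Q.mean(0).round(4),"rect",np.round(c,1),np.round(s,1),round(a,2),"zmax",Q[:,2].max().round(4)); return Q
reg(315,345,228,255,.003,name="bush"); reg(315,345,228,255,.02,name="bush sleeve")
reg(270,296,232,257,.02,name="spare")
reg(143,246,168,216,.010,.03,name="jig")
reg(212,236,178,199,.005,.0175,name="pocket");reg(150,178,182,209,.005,.0175,name="recess")
reg(285,372,183,208,.012,name="bracket all")
reg(309,348,183,208,.012,name="bar"); reg(353,372,183,208,.012,name="eye"); reg(288,307,183,208,.005,name="transf")
for n,b in dict(sd=(138,196,238,280),reel=(207,236,236,266),knife=(368,400,236,296),pcap=(246,256,130,140),small=(385,420,150,204),dev=(315,393,75,132),dev2=(130,215,68,124)).items(): reg(*b,.006,name=n)
```

```text
bush 366 [ 0.4435 -0.1806  0.0089] rect [ 442.7 -181.6] [72.7 81.8] 1.22 zmax 0.04
bush sleeve 41 [ 0.4408 -0.1792  0.0357] rect [ 440.7 -179.2] [17.3 17.4] 46.04 zmax 0.04
spare 136 [ 0.4292 -0.0537  0.035 ] rect [428.5 -54. ] [32.6 32.8] 1.41 zmax 0.0407
jig 2883 [0.5704 0.2044 0.0196] rect [571.1 205.1] [ 91.2 251.8] 7.52 zmax 0.0292
pocket 152 [0.583  0.1206 0.015 ] rect [584.3 118.9] [57.6 62.6] 2.24 zmax 0.0175
recess 349 [0.5604 0.2884 0.0146] rect [557.4 290.2] [69.7 71.4] 6.34 zmax 0.0175
bracket all 723 [ 0.5646 -0.1609  0.0309] rect [ 567.2 -173.1] [ 41.1 203.6] 4.96 zmax 0.0463
bar 347 [ 0.5655 -0.1741  0.0293] rect [ 566.4 -174.3] [ 24.5 106.7] 3.69 zmax 0.0347
eye 85 [ 0.5715 -0.259   0.0281] rect [ 571.1 -259.1] [33.9 31.1] 0.94 zmax 0.0357
transf 245 [ 0.5608 -0.0921  0.0328] rect [572.3 -87.1] [66.  51.7] 1.41 zmax 0.0463
sd 365 [0.3727 0.2488 0.0209] rect [384.8 274.6] [113.6 153.5] 3.26 zmax 0.03
reel 308 [0.4086 0.1197 0.0212] rect [408.5 119.2] [79.8 58.2] 78.23 zmax 0.028
knife 500 [ 0.3756 -0.3304  0.0158] rect [ 377.7 -335.6] [159.1  85.3] 3.14 zmax 0.024
pcap 33 [0.7399 0.0515 0.0138] rect [741.6  52.6] [17.2 18.4] 83.02 zmax 0.0204
small 432 [ 0.6197 -0.3875  0.0181] rect [ 631.1 -385.6] [154.1  97.7] 1.02 zmax 0.0331
dev 3603 [ 0.8236 -0.2391  0.0662] rect [ 844.  -244.2] [167.  225.8] 0.81 zmax 0.0834
dev2 4065 [0.8381 0.2621 0.0627] rect [848.6 284.7] [157.4 259.8] 0.41 zmax 0.0829
```

View pics/crop.png

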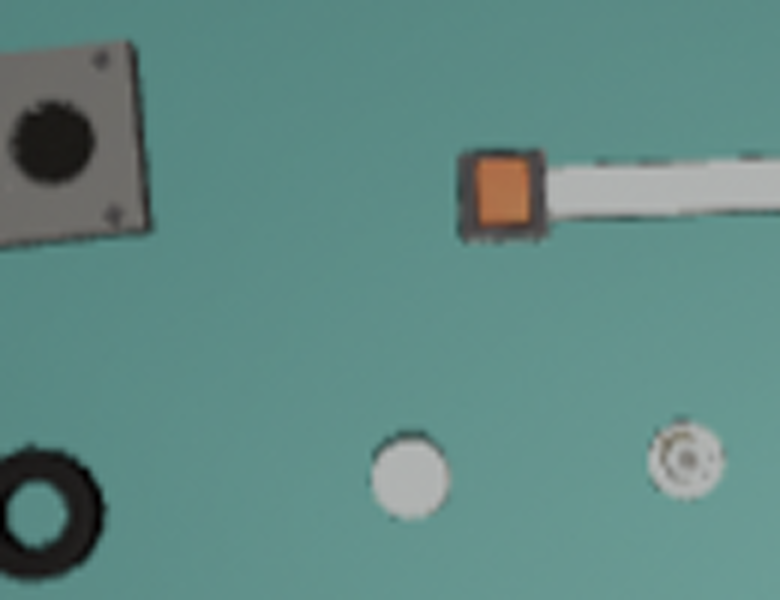

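The crop confirms it: the right bushing at crop (685,460) has a concentric sleeve end, so it stands flange-down and is the target. The left one at (411,478) is the plain-disc spare. The large bracket's transformer is at crop (502,193). I'll refine the centres and read the state.

Run:
```python
from h import *
z=np.load("/tmp/top.npz");p,W=z["p"].astype(int),z["W"]
p_,_,c=cam("top");f=200/np.tan(np.radians(c["vertical_fov"])/2);R=np.array(c["R"]);C=-R.T@c["t"]
def ray(uv,h):
    d=np.array([(uv[0]-c["cx"])/f,(uv[1]-c["cy"])/f,1])@R; return C+d*(h-C[2])/d[2]
def blob(m,box,name,h):
    u0,u1,v0,v1=box; M=np.zeros(m.shape,np.uint8);M[v0:v1,u0:u1]=m[v0:v1,u0:u1]
    n,l,s,ce=cv2.connectedComponentsWithStats(M); i=1+s[1:,4].argmax(); print(name,s[i],ce[i].round(2),ray(ce[i],h).round(4)); return l==i
g=p.sum(2)
blob(g<120,(212,236,178,199),"pocket",.02)
blob(g<120,(150,178,182,209),"recess",.02)
blob((p[...,0]>110),(315,345,228,255),"bushflange",.007)
blob((p[...,0]>110),(270,296,232,257),"spare",.034)
b=blob((p[...,0]>110)&(abs(p[...,0]-p[...,2])<30),(306,372,183,208),"bar+eye",.028)
v,u=np.nonzero(b);P=np.array([ray(x,.028) for x in zip(u,v)]);s=P[(P[:,1]>-.225)&(P[:,1]<-.12)]
print("barline",np.polyfit(s[:,1],s[:,0],1)); e=P[P[:,1]<-.242];print("eye rect",cv2.minAreaRect((e[:,:2]*1000).astype(np.float32)), P[:,1].min(),P[:,1].max())
blob((p[...,0]-p[...,2]>40),(288,310,183,208),"winding",.04)
st=r.get_state();print({k:np.round(st[k],3) for k in("time_s","position","tcp_rot","opening","q")})
```

```text
pocket [218 182  12  13 122] [223.47 188.42] [0.5829 0.1196 0.02  ]
recess [155 186  19  19 313] [164.15 194.99] [0.5607 0.2848 0.02  ]
bushflange [323 235  14  14 149] [329.13 241.36] [ 0.4415 -0.1804  0.007 ]
spare [277 238  14  14 147] [283.01 244.6 ] [ 0.4295 -0.0539  0.034 ]
bar+eye [306 188  60  14 520] [333.9  195.37] [ 0.5688 -0.1907  0.028 ]
barline [-0.06065755  0.55734276]
eye rect ((572.8587646484375, -260.61474609375), (36.5934944152832, 33.461734771728516), 0.6148859262466431) -0.2773179187010868 -0.11285931719393263
winding [294 191   9  12  98] [298.1  196.34] [ 0.5624 -0.0917  0.04  ]
{'time_s': np.float64(0.15), 'position': array([0.188, 0.49 , 0.197]), 'tcp_rot': array([-1.79944e+02, -1.10000e-02,  1.59047e+02]), 'opening': np.float64(0.085), 'q': array([ 5.6244e+01,  1.7954e+01,  8.5842e+01, -2.0000e-03,  7.6260e+01,
       -1.2802e+01])}
```

{"method": "step_arm", "body": {
  "motion": [0.38,-1,0,0,0,-2.4,0.38,-1,0,0,0,-2.4,0.38,-1,0,0,0,-2.4,0.38,-1,0,0,0,-2.4,0.38,-1,0,0,0,-2.4,0.38,-1,0,0,0,-2.4,0.38,-1,0,0,0,-2.4,0.38,-1,0,0,0,-2.4,0.38,-1,0,0,0,-2.4,0.38,-1,0,0,0,-2.4]
}}

```text
time_s: 1.4
position: [0.2829, 0.2394, 0.1976]
tcp_rot: [-180.0, -0.0, 135.0]
force: [0.4, 0.5, 0.5]
opening: 0.0855
finger_force: 0.0
```

{"method": "step_arm", "body": {
  "motion": [0.38,-1,0,0,0,-2.4,0.38,-1,0,0,0,-2.4,0.38,-1,0,0,0,-2.4,0.38,-1,0,0,0,-2.4,0.38,-1,0,0,0,-2.4,0.38,-1,0,0,0,-2.4,0.38,-1,0,0,0,-2.4,0.38,-1,0,0,0,-2.4,0.38,-1,0,0,0,-2.4,0.38,-1,0,0,0,-2.4]
}}

```text
time_s: 2.65
position: [0.3779, -0.0106, 0.1976]
tcp_rot: [-180.0, -0.0, 111.0]
force: [0.5, 1.4, 1.0]
opening: 0.0854
finger_force: 0.0
```

{"method": "step_arm", "body": {
  "motion": [0.38,-1,-0.5,0,0,-2.4,0.38,-1,-0.5,0,0,-2.4,0.38,-1,-0.5,0,0,-2.4,0.38,-1,-0.5,0,0,-2.4,0.38,-1,-0.5,0,0,-2.4,0.38,-1,-0.5,0,0,-2.4,0,-0.8,-0.5,0,0,-2.4,0,0,0,0,0,0],
  "fingers": 60
}}

```text
time_s: 3.65
position: [0.434, -0.1802, 0.1092]
tcp_rot: [-179.9, -0.1, 94.1]
force: [0.8, 0.3, -0.4]
opening: 0.0599
finger_force: 0.0
```

{"method": "step_arm", "body": {
  "motion": [0.28,0,-0.9,0,0,0,0,0,-0.9,0,0,0,0,0,-0.9,0,0,0,0,0,-0.8,0,0,0,0,0,-0.35,0,0,0,0,0,0,0,0,0]
}}

```text
time_s: 4.4
position: [0.4418, -0.1794, 0.0142]
tcp_rot: [-180.0, -0.0, 94.3]
force: [-0.3, 0.5, 0.3]
opening: 0.0601
finger_force: 0.0
```

{"method": "step_arm", "body": {
  "motion": [0,0,0,0,0,0,0,0,0,0,0,0,0,0,0,0,0,0,0,0,0,0,0,0,0,0,0,0,0,0,0,0,0,0,0,0],
  "fingers": 10,
  "squeeze": 30
}}

```text
time_s: 5.15
position: [0.4418, -0.1797, 0.0139]
tcp_rot: [180.0, -0.0, 94.2]
force: [-0.3, -0.9, 0.9]
opening: 0.0102
finger_force: 0.0
```

Run:
```python
from h import *
p,W,c=cam("side"); save("s1",cv2.resize(p[150:270,210:370],None,fx=5,fy=5,interpolation=cv2.INTER_CUBIC))
```

```text
(no output)
```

View pics/s1.png

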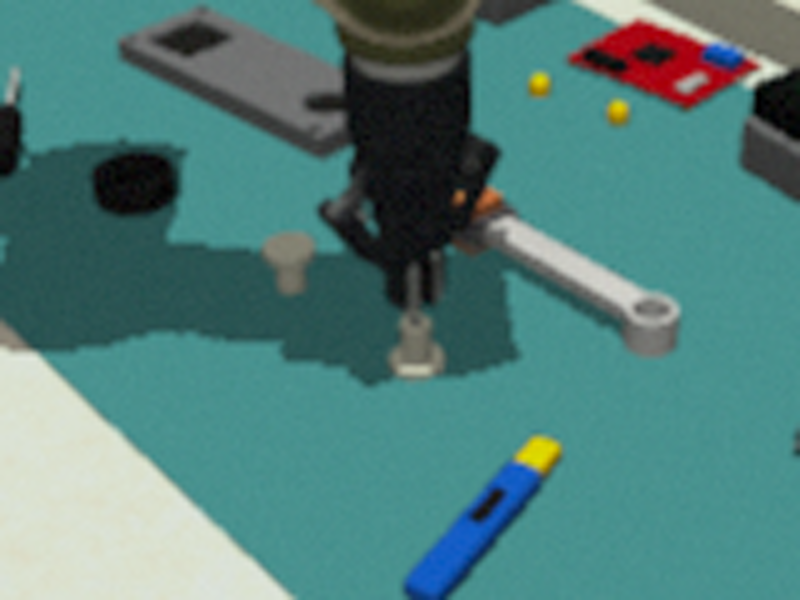

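The bushing at crop (416,350) hasn't moved. The fingers closed behind it on the +y side, so the camera and the arm disagree. I'll compare both cameras with the known TCP.

```bash
python3 - <<'E'
from h import *
z=np.load("/tmp/side.npz");S=z["W"];P=z["p"].astype(int)
def m(W,sel,n):
    Q=W[sel];print(n,len(Q),np.nanmean(Q,0).round(4),np.nanmin(Q,0).round(4),np.nanmax(Q,0).round(4))
def box(p,u0,u1,v0,v1,f):
    M=np.zeros(p.shape[:2],bool);M[v0:v1,u0:u1]=True;return M&f
wh=(P[...,0]>110)&(abs(P[...,0]-P[...,2])<50)
m(S,box(P,286,301,208,226,wh&(S[...,2]>.006)&(S[...,2]<.05)),"side bushing")
m(S,box(P,260,275,194,210,wh&(S[...,2]>.006)),"side spare")
m(S,box(P,225,295,145,182,(S[...,2]>.016)&(S[...,2]<.03)),"side jig")
m(S,box(P,334,348,205,222,(S[...,2]>.015)&(S[...,2]<.05)),"side eye")
for n in("side","top"):
    p,W,c=cam(n);p=p.astype(int)
    d=(W[...,0]-.4418)**2+(W[...,1]+.1797)**2<.05**2
    for a,b in((.012,.03),(.03,.05),(.05,.08),(.08,.11)):
        k=d&(W[...,2]>a)&(W[...,2]<b)&(p.sum(2)<250)
        if k.any():m(W,k,f"{n} finger {a}")
    print(np.array(c["R"]).round(4).tolist(),c["cx"],c["cy"])
E
ls; ls *.md *.txt 2>/dev/null
```

```text
side bushing 54 [ 0.4375 -0.185   0.0211] [ 0.4245 -0.1991  0.006 ] [ 0.4505 -0.1699  0.0342]
side spare 57 [ 0.4277 -0.0574  0.0307] [ 0.4114 -0.0744  0.0101] [ 0.4457 -0.0385  0.0343]
side jig 518 [0.5703 0.1883 0.0182] [0.4165 0.0721 0.016 ] [0.7814 0.3305 0.0224]
side eye 97 [ 0.5704 -0.2575  0.023 ] [ 0.5543 -0.2801  0.0151] [ 0.5873 -0.2231  0.0288]
side finger 0.012 2 [ 0.447  -0.1887  0.0255] [ 0.4465 -0.1895  0.0228] [ 0.4476 -0.1878  0.0282]
side finger 0.03 6 [ 0.445  -0.1853  0.0451] [ 0.4325 -0.1923  0.0321] [ 0.4531 -0.1775  0.0497]
side finger 0.05 87 [ 0.4375 -0.1885  0.0662] [ 0.4222 -0.1965  0.0513] [ 0.4624 -0.1758  0.0799]
side finger 0.08 145 [ 0.4404 -0.189   0.0971] [ 0.3959 -0.1988  0.0807] [ 0.4847 -0.1693  0.1099]
[[0.7592, -0.6509, 0.0042], [-0.3515, -0.4155, -0.8389], [0.5478, 0.6354, -0.5443]] 318.0238133131206 200.00227772250463
[[0.0214, -0.9998, 0.0026], [-0.9929, -0.0216, -0.1166], [0.1166, -0.0001, -0.9932]] 317.6928251575844 202.1515438343734
h.py
pics
```

Run:
```python
from h import *
p,W,c=cam("side")
for u in (289,292,296):
    print(u)
    for v in range(194,226,2): print(v,p[v,u].tolist(),W[v,u].round(3).tolist())
s=r.get_state();R=np.array(c["R"]);f=200/np.tan(np.radians(c["vertical_fov"])/2)
for X in (s["position"],[.4418,-.1797,.034],[.4418,-.1797,.045]):
    q=R@np.array(X)+c["t"];print(X,q[:2]/q[2]*f+[c["cx"],c["cy"]])
print(r.grip_depth,s)
```

```text
289
194 [14, 20, 19] [0.428, -0.182, 0.114]
196 [20, 22, 24] [0.424, -0.188, 0.112]
198 [25, 22, 26] [0.432, -0.177, 0.096]
200 [19, 19, 21] [0.421, -0.191, 0.1]
202 [13, 12, 15] [0.419, -0.193, 0.095]
204 [22, 20, 21] [0.426, -0.184, 0.08]
206 [25, 24, 22] [0.425, -0.184, 0.073]
208 [17, 24, 22] [0.424, -0.185, 0.066]
210 [20, 23, 28] [0.426, -0.182, 0.057]
212 [42, 82, 80] [0.468, -0.122, -0.002]
214 [65, 97, 93] [0.46, -0.132, -0.001]
216 [50, 83, 81] [0.453, -0.142, -0.0]
218 [51, 82, 77] [0.448, -0.149, -0.002]
220 [120, 122, 108] [0.437, -0.164, 0.003]
222 [131, 129, 114] [0.429, -0.174, 0.004]
224 [128, 134, 118] [0.424, -0.181, 0.003]
292
194 [16, 19, 20] [0.426, -0.201, 0.124]
196 [20, 22, 24] [0.427, -0.2, 0.116]
198 [24, 22, 22] [0.431, -0.193, 0.104]
200 [16, 15, 19] [0.431, -0.193, 0.097]
202 [36, 37, 38] [0.428, -0.196, 0.092]
204 [74, 78, 73] [0.431, -0.192, 0.082]
206 [69, 74, 68] [0.433, -0.189, 0.072]
208 [70, 73, 69] [0.432, -0.19, 0.066]
210 [73, 75, 71] [0.432, -0.19, 0.058]
212 [85, 88, 78] [0.432, -0.189, 0.05]
214 [89, 88, 83] [0.44, -0.177, 0.032]
216 [124, 1
[... 1000 characters left out ...]
6129806 210.81054156]
0.0187 {'time_s': 5.35, 'q': array([-3.62514042e+01,  2.58735471e+01,  1.05788675e+02,  1.12855446e-03,
        4.83406033e+01, -4.04929616e+01]), 'joint_vel': array([ 0.01695506, -0.08425564,  0.03961866, -0.04307035,  0.06702742,
        0.01239818]), 'tau': array([ 1.73193202e-04, -4.02761900e+01, -1.86909771e+01, -2.60469087e-04,
        6.54732721e-04, -2.04789086e-05]), 'position': array([ 0.44179155, -0.1797305 ,  0.01393507]), 'tcp_rot': array([-1.79998399e+02, -2.47566773e-03,  9.42408072e+01]), 'force': array([ 0.29548452,  0.45175537, -0.11965951]), 'moment': array([-0.04007187, -0.01255352, -0.01685523]), 'finger_force': 0.0, 'opening': 0.010160375649004467}
```

The cameras agree with the arm in x and y. The real fingertips, though, are at z≈0.045, about 31 mm above the reported TCP z of 0.014, so the gripper closed above the sleeve. I'll trust the picture, reopen and go down while watching the force.

{"method": "step_arm", "body": {
  "motion": [0,0,0,0,0,0,0,0,0,0,0,0,0,0,0,0,0,0,0,0,0,0,0,0,0,0,-0.4,0,0,0,0,0,-0.4,0,0,0,0,0,0,0,0,0],
  "fingers": 50
}}

```text
time_s: 6.22
position: [0.4412, -0.1794, -0.0071]
tcp_rot: [-179.9, -0.1, 94.2]
force: [-0.2, -1.2, 0.7]
opening: 0.0502
finger_force: 0.0
```

Run:
```python
from h import *
p,W,c=cam("side");s=r.get_state()
print(s["position"],s["force"],s["opening"])
k=(abs(W[...,0]-.4418)<.06)&(abs(W[...,1]+.18)<.03)&(W[...,2]>.005)&(W[...,2]<.1)&(p.sum(2)<150)
v,u=np.nonzero(k)
for a in np.unique(u): 
    q=W[v[u==a],a];print(a,q[q[:,2].argmin()].round(3),end="; ")
save("s2",cv2.resize(p[180:240,250:340],None,fx=8,fy=8,interpolation=cv2.INTER_CUBIC))
```

```text
[ 0.44154474 -0.17956078 -0.00656459] [-0.52607916  0.4108075   0.24261381] 0.050323451283482354
276 [ 0.384 -0.174  0.082]; 277 [ 0.385 -0.178  0.08 ]; 278 [ 0.386 -0.182  0.078]; 279 [ 0.387 -0.185  0.079]; 280 [ 0.385 -0.193  0.081]; 281 [ 0.386 -0.197  0.079]; 282 [ 0.39  -0.196  0.076]; 283 [ 0.405 -0.178  0.037]; 284 [ 0.404 -0.185  0.038]; 285 [ 0.404 -0.19   0.04 ]; 286 [ 0.406 -0.191  0.04 ]; 287 [ 0.408 -0.196  0.072]; 288 [ 0.411 -0.198  0.075]; 289 [ 0.418 -0.195  0.085]; 290 [ 0.42  -0.198  0.093]; 291 [ 0.422 -0.2    0.097]; 296 [ 0.45  -0.189  0.098]; 297 [ 0.465 -0.172  0.034]; 298 [ 0.468 -0.172  0.028]; 299 [ 0.467 -0.179  0.029]; 300 [ 0.468 -0.182  0.03 ]; 301 [ 0.468 -0.188  0.033]; 302 [ 0.472 -0.19   0.07 ]; 303 [ 0.475 -0.191  0.07 ]; 304 [ 0.477 -0.193  0.077]; 305 [ 0.487 -0.185  0.073]; 306 [ 0.486 -0.192  0.081]; 307 [ 0.49  -0.192  0.079]; 308 [ 0.495 -0.192  0.095]; 309 [ 0.501 -0.19   0.1  ];
```

View pics/s2.png

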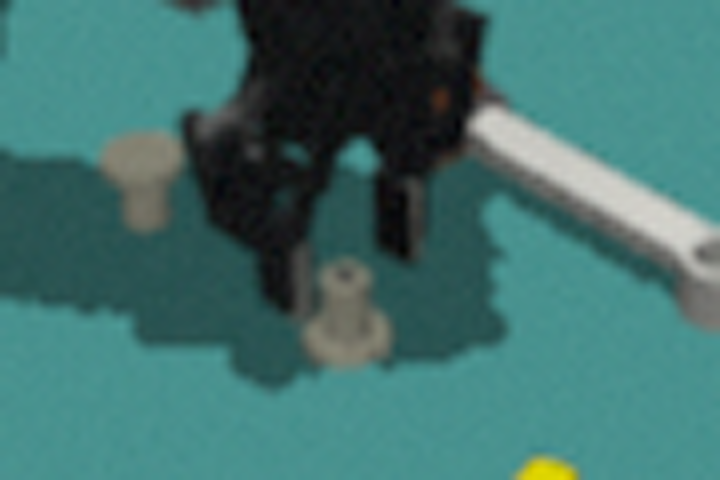

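The fingers straddle the bushing, with open tips at z≈0.033 (lower ends at crop (280,310) and (400,258)). I'll go down another 18 mm.

{"method": "step_arm", "body": {
  "motion": [0,0,-0.36,0,0,0,0,0,-0.36,0,0,0,0,0,0,0,0,0]
}}

```text
time_s: 6.65
position: [0.4414, -0.1794, -0.0248]
tcp_rot: [-179.9, -0.1, 94.2]
force: [0.8, -0.7, 0.4]
opening: 0.0498
finger_force: 0.0
```

{"method": "step_arm", "body": {
  "motion": [0,0,0,0,0,0,0,0,0,0,0,0,0,0,0,0,0,0,0,0,0,0,0,0,0,0,0,0,0,0],
  "fingers": 10,
  "squeeze": 30
}}

```text
time_s: 7.28
position: [0.442, -0.1799, -0.0237]
tcp_rot: [180.0, 0.0, 94.2]
force: [-0.9, 0.8, 5.2]
opening: 0.0191
finger_force: 29.5
```

{"method": "step_arm", "body": {
  "motion": [0,0,0.6,0,0,0,0,0,1,0,0,0,0,0,1,0,0,0,0,0,0.7,0,0,0,0.47,1,0,0,0,0,0.47,1,0,0,0,0,0.47,1,0,0,0,0,0.47,1,0,0,0,0,0.47,1,0,0,0,0,0.47,1,0,0,0,0]
}}

```text
time_s: 8.52
position: [0.5126, -0.0288, 0.0592]
tcp_rot: [180.0, 0.0, 94.2]
force: [0.2, -0.1, -0.5]
opening: 0.019
finger_force: 29.4
```

{"method": "step_arm", "body": {
  "motion": [0.47,1,0,0,0,0,0.47,1,0,0,0,0,0.47,1,0,0,0,0,0.47,1,0,0,0,0,0.47,1,0,0,0,0,0.47,1,-0.5,0,0,0,0,0,-1,0,0,0,0,0,0,0,0,0,0,0,0,0,0,0]
}}

```text
time_s: 9.65
position: [0.5833, 0.12, 0.0222]
tcp_rot: [179.9, 0.0, 94.2]
force: [0.2, 0.6, -0.2]
opening: 0.0187
finger_force: 29.4
```

Run:
```python
from h import *
p,W,c=cam("side");s=r.get_state()
print(s["position"],s["force"],s["opening"],s["time_s"])
P=p.astype(int)
k=(abs(W[...,0]-.5825)<.04)&(abs(W[...,1]-.12)<.04)&(W[...,2]>.026)&(W[...,2]<.09)&(P[...,0]>100)
v,u=np.nonzero(k);Q=W[k]
print("bush",len(Q),u.min(),u.max(),v.min(),v.max(),Q.mean(0),Q.min(0),Q.max(0))
save("s3",cv2.resize(p[120:200,215:335],None,fx=6,fy=6,interpolation=cv2.INTER_CUBIC))
```

```text
[0.58339141 0.11996461 0.02235343] [-0.37379272  0.04541877 -0.22673116] 0.01880003968342965 9.7
bush 26 271 278 156 165 [0.57865094 0.11136927 0.05605502] [0.56625991 0.10069353 0.04790603] [0.59715289 0.12710343 0.07753027]
```

View pics/s3.png

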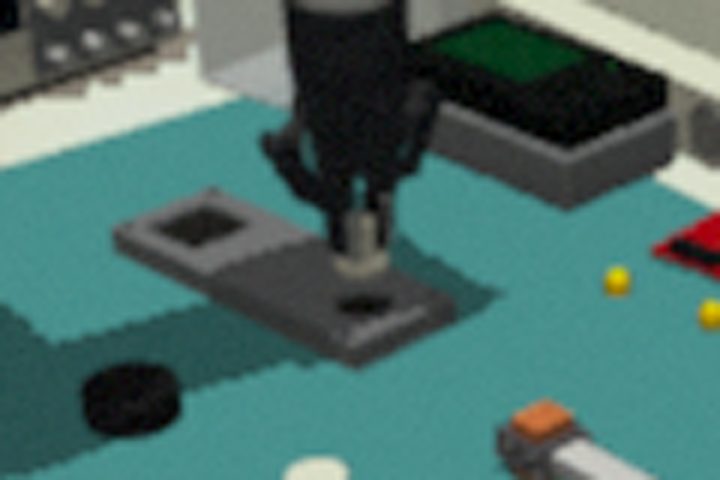

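The bushing is held upright over the jig at crop (360,245), and the pocket shows below it at (362,303). I'll compare pocket and bushing numerically in this view.

Run:
```python
from h import *
p,W,c=cam("side");P=p.astype(int);s=r.get_state()["position"]
f=200/np.tan(np.radians(c["vertical_fov"])/2);R=np.array(c["R"]);C=-R.T@c["t"]
def pr(X): q=np.asarray(X)@R.T+c["t"];return q[...,:2]/q[...,2:]*f+[c["cx"],c["cy"]]
def ray(uv,h): d=np.array([(uv[0]-c["cx"])/f,(uv[1]-c["cy"])/f,1])@R; return C+d*(h-C[2])/d[2]
z=np.load("/tmp/side.npz")["p"].astype(int)
# pocket before move, unshadowed: dark blob
M=np.zeros(z.shape[:2],np.uint8);M[163:178,262:290]=z[163:178,262:290].sum(2)<130
n,l,st,ce=cv2.connectedComponentsWithStats(M);i=1+st[1:,4].argmax();print("pocket",st[i],ce[i],ray(ce[i],.02))
# bushing flange: rendered silhouette fit by brute-force over x,y of bright mask in flange rows
g=P[...,0].astype(float);B=np.zeros(g.shape,np.uint8);B[150:168,262:292]=(g[150:168,262:292]>95)
a=np.linspace(0,2*np.pi,60)
best=[]
for dx in np.arange(-.008,.0081,.001):
  for dy in np.arange(-.012,.0121,.001):
    T=np.zeros(g.shape,np.uint8);b=np.array([s[0]+dx,s[1]+dy,s[2]+.0237])
    for rad,h0,h1 in((.018,0,.007),(.0093,.007,.013)):
        pts=np.concatenate([b+np.c_[rad*np.cos(a),rad*np.sin(a),0*a+h] for h in(h0,h1)])
        h=cv2.convexHull((pr(pts)*16).astype(np.int32));cv2.fillConvexPoly(T,h,1,shift=4)
    v0=int(pr(b+[0,0,.008])[1]);best.append(((T[v0:168,262:292]!=B[v0:168,262:292]).sum(),dx,dy))
best.sort();print(np.round(best[:8],4));print(pr(s+[0,0,.0237]));
for row in g[150:170,264:290].astype(int): print(*row)
```

```text
pocket [272 169   8   3  15] [275.06666667 170.33333333] [0.57893046 0.11585471 0.02      ]
[[ 2.1e+01  5.0e-03  5.0e-03]
 [ 2.2e+01  6.0e-03  4.0e-03]
 [ 2.3e+01 -3.0e-03  0.0e+00]
 [ 2.3e+01 -2.0e-03 -1.0e-03]
 [ 2.3e+01  0.0e+00 -2.0e-03]
 [ 2.3e+01  1.0e-03  6.0e-03]
 [ 2.3e+01  2.0e-03  5.0e-03]
 [ 2.3e+01  2.0e-03  7.0e-03]]
[274.99690431 163.68355754]
17 16 19 17 18 21 22 19 21 23 49 47 24 18 18 20 26 44 64 65 70 70 70 73 73 71
19 12 17 17 14 16 22 19 16 24 46 45 24 14 23 21 33 54 74 71 72 69 72 70 73 71
31 11 13 19 19 13 19 19 19 26 39 38 15 16 46 54 45 61 71 72 70 71 70 75 73 72
52 38 26 15 11 7 17 19 17 25 39 31 17 10 50 64 51 66 70 73 69 73 71 71 71 72
68 63 57 41 21 23 15 13 15 25 46 41 23 1 33 45 53 64 71 69 69 71 69 72 72 71
72 72 74 65 45 30 19 16 35 56 63 67 74 59 38 47 54 64 72 73 71 71 73 72 70 72
73 71 71 73 62 33 19 19 43 73 76 97 115 83 37 43 51 66 71 72 70 74 71 73 73 70
94 81 76 71 57 31 13 21 43 69 72 100 114 78 32 49 53 60 69 70 69 74 72 68 72 74
111 103 95 84 60 41 23 21 41 65 69 89 103 74 23 47 53 55 60 71 73 76 72 69 74 74
111 102 92 82 59 39 19 21 36 62 7
[... 151 characters left out ...]
35 65 79 94 105 80 74 70 51 41 41 43 49 66 72 69 68 71
68 65 64 61 64 64 65 64 53 69 72 90 107 106 115 101 53 43 40 38 43 49 56 55 67 73
64 64 65 62 59 65 80 100 99 95 91 107 121 126 128 100 52 44 39 46 42 39 42 42 51 64
65 67 67 59 64 65 75 103 114 110 115 123 122 118 113 83 52 49 43 44 40 44 44 41 41 47
62 65 65 65 63 65 69 79 92 105 113 114 103 92 81 69 62 61 49 48 42 40 37 40 38 39
64 60 61 63 62 65 67 65 70 80 83 89 80 72 69 64 66 64 64 59 56 47 41 39 46 38
65 66 63 64 67 64 69 64 63 65 64 66 65 64 67 62 63 62 66 64 64 60 53 48 43 43
64 64 64 65 62 63 61 65 65 61 57 60 60 59 63 60 61 67 63 65 64 64 57 49 53 52
63 66 68 65 65 66 58 52 47 48 34 38 36 37 42 50 58 63 65 64 63 61 55 48 62 59
```

{"method": "step_arm", "body": {
  "motion": [-0.02,0,-0.5,0,0,0,0,0,-0.45,0,0,0,0,0,0,0,0,0]
}}

```text
time_s: 10.12
position: [0.5815, 0.1202, -0.0042]
tcp_rot: [-179.9, -0.0, 94.2]
force: [0.4, -0.0, 0.2]
opening: 0.0191
finger_force: 29.4
```

{"method": "step_arm", "body": {
  "motion": [0,0,-0.1,0,0,0,0,0,-0.1,0,0,0,0,0,0,0,0,0]
}}

```text
time_s: 10.5
position: [0.5823, 0.1203, -0.0079]
tcp_rot: [-180.0, -0.0, 94.2]
force: [-0.3, 0.4, -0.1]
opening: 0.0192
finger_force: 29.4
```

{"method": "step_arm", "body": {
  "motion": [0,0,-0.06,0,0,0,0,0,-0.03,0,0,0,0,0,0,0,0,0]
}}

```text
time_s: 10.88
position: [0.5824, 0.1203, -0.0097]
tcp_rot: [180.0, 0.0, 94.2]
force: [-0.9, 0.1, 3.7]
opening: 0.0189
finger_force: 29.8
```

The bushing touched at the predicted floor height. I'll release it, go straight up and check.

{"method": "step_arm", "body": {
  "motion": [0,0,0,0,0,0,0,0,0,0,0,0,0,0,0,0,0,0,0,0,0,0,0,0,0,0,0.5,0,0,0,0,0,1,0,0,0,0,0,1,0,0,0,0,0,1,0,0,0,0,-1,0,0,0,0,0,-1,0,0,0,0],
  "fingers": 50
}}

```text
time_s: 12.12
position: [0.5826, 0.0698, 0.0788]
tcp_rot: [179.9, 0.0, 94.3]
force: [-0.4, 0.2, 0.7]
opening: 0.05
finger_force: 0.0
```

{"method": "step_arm", "body": {
  "motion": [0,-1,0,0,0,0,0,-1,0,0,0,0,0,-1,0,0,0,0,0,-1,0,0,0,0,0,-1,0,0,0,0,0,-1,0,0,0,0,0,0,0,0,0,0]
}}

```text
time_s: 13.0
position: [0.5824, -0.081, 0.0782]
tcp_rot: [179.9, 0.0, 94.1]
force: [-0.6, -0.2, 0.4]
opening: 0.05
finger_force: 0.0
```

Run:
```python
from h import *
p,W,c=cam("top");s=r.get_state()
print(s["position"],s["tcp_rot"],s["opening"],s["time_s"])
f=200/np.tan(np.radians(c["vertical_fov"])/2);R=np.array(c["R"]);C=-R.T@c["t"]
def ray(uv,h): d=np.array([(uv[0]-c["cx"])/f,(uv[1]-c["cy"])/f,1])@R; return C+d*(h-C[2])/d[2]
M=np.zeros(p.shape[:2],np.uint8);b=p[176:202,210:238].astype(int);M[176:202,210:238]=(b[...,0]>110)
n,l,st,ce=cv2.connectedComponentsWithStats(M)
for i in range(1,n):print(st[i],ce[i],ray(ce[i],.021))
k=(abs(W[...,0]-.5825)<.03)&(abs(W[...,1]-.12)<.03)
q=W[k&(W[...,2]>.036)];print("sleeve",len(q),np.median(q,0),q.mean(0));q=W[k&(M>0)&(W[...,2]<.03)];print("flange z",len(q),np.median(q,0))
q=W[(abs(W[...,0]-.571)<.03)&(abs(W[...,1]-.2)<.03)];print("jig z",np.median(q,0))
a=p[150:230,130:260];save("t4",cv2.resize(a,None,fx=6,fy=6,interpolation=cv2.INTER_CUBIC)[:600,:800])
```

```text
[ 0.58238451 -0.07990997  0.07806345] [1.79964420e+02 2.85660525e-03 9.41811959e+01] 0.05005510313362683 13.05
[210 176  28  26 617] [223.6726094  188.77957861] [0.58172299 0.11869533 0.021     ]
sleeve 50 [0.58155437 0.11939109 0.04842375] [0.58120767 0.11948064 0.0474471 ]
flange z 223 [0.58374929 0.12771078 0.02148157]
jig z [0.57077058 0.19981808 0.02087165]
```

View pics/t4.png

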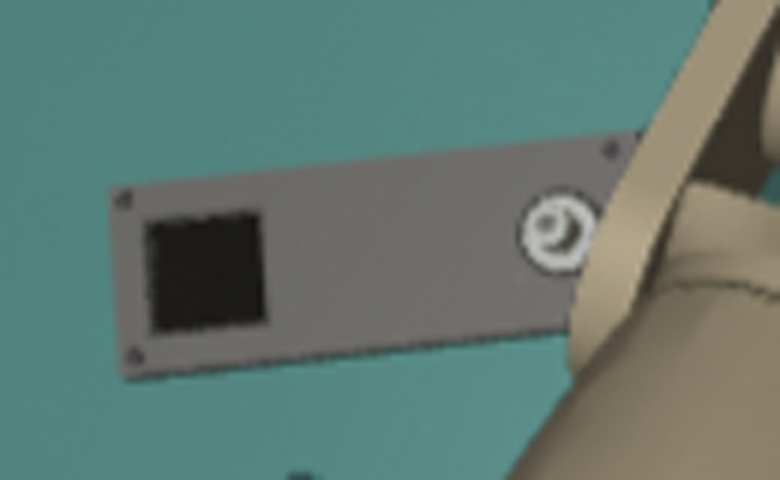

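The bushing is seated and let go: its sleeve is centred at crop (560,232) with an even dark ring, and its top is at z≈0.048 as expected. Next is the bracket, with its balance point at about (0.566, -0.1426).

{"method": "step_arm", "body": {
  "motion": [-0.22,-0.84,0,0,0,-0.7,-0.22,-0.83,0,0,0,0,-0.22,-0.83,0,0,0,0,0,0,-0.8,0,0,0,0,0,-0.8,0,0,0,0,0,-0.8,0,0,0,0,0,0,0,0,0],
  "fingers": 60
}}

```text
time_s: 13.92
position: [0.5649, -0.1423, 0.0164]
tcp_rot: [-179.9, -0.1, 93.5]
force: [-0.3, -0.6, 0.5]
opening: 0.0602
finger_force: 0.0
```

{"method": "step_arm", "body": {
  "motion": [0,0,-0.6,0,0,0,0,0,-0.6,0,0,0,0,0,-0.5,0,0,0,0,0,0,0,0,0]
}}

```text
time_s: 14.42
position: [0.5652, -0.1419, -0.0262]
tcp_rot: [-179.9, -0.1, 93.5]
force: [-0.8, 0.2, 0.5]
opening: 0.0601
finger_force: 0.0
```

{"method": "step_arm", "body": {
  "motion": [0,0,0,0,0,0,0,0,0,0,0,0,0,0,0,0,0,0,0,0,0,0,0,0,0,0,0,0,0,0,0,0,0,0,0,0],
  "fingers": 10,
  "squeeze": 110
}}

```text
time_s: 15.18
position: [0.5659, -0.1424, -0.0241]
tcp_rot: [180.0, 0.0, 93.6]
force: [-3.6, -0.1, 5.4]
opening: 0.0212
finger_force: 108.4
```

{"method": "step_arm", "body": {
  "motion": [0,0,0.2,0,0,0,0,0,0.4,0,0,0,0,0,0.6,0,0,0,0,0,0.6,0,0,0,0,0,0.4,0,0,0,0,0,0.2,0,0,0,0,0,0,0,0,0,0,0,0,0,0,0,0,0,0,0,0,0]
}}

```text
time_s: 16.3
position: [0.5656, -0.1422, 0.0345]
tcp_rot: [-180.0, -0.0, 93.5]
force: [-0.4, -0.0, -7.0]
opening: 0.0212
finger_force: 108.4
```

```bash
cat > m.py <<'E'
from h import *
s=r.get_state();print(s["position"].round(4),s["tcp_rot"].round(2),s["force"].round(2),s["moment"].round(3),s["opening"],s["finger_force"],s["time_s"])
p,W,c=cam("side");save("s_"+str(s["time_s"]),p);P=p.astype(int);x,y,z=s["position"]
near=(np.hypot(W[...,0]-x,W[...,1]-y)<.16)
g=near&(P.min(2)>75)&(np.ptp(P,axis=2)<40)&(W[...,2]>z+.025)&(W[...,2]<z+.07)&(W[...,1]<y-.015)
v,u=np.nonzero(g);Q=W[g]
far=Q[:,1]<y-.10;bar=(Q[:,1]>y-.09)
print("eye end",far.sum(),Q[far].mean(0).round(4),"zmax",np.percentile(Q[far][:,2],90).round(4)," bar",bar.sum(),Q[bar].mean(0).round(4),"z90",np.percentile(Q[bar][:,2],90).round(4))
k=near&(P[...,0]-P[...,2]>40)&(W[...,2]>z+.02)
print("winding",k.sum(),W[k].mean(0).round(4),W[k].max(0).round(4))
E
python3 m.py
```

```text
[ 0.5656 -0.1422  0.0345] [-1.7996e+02 -2.0000e-02  9.3540e+01] [-0.4  -0.01 -7.04] [ 0.011 -0.016 -0.022] 0.021230103022045987 108.4030830860138 16.3
eye end 123 [ 0.568  -0.2632  0.0762] zmax 0.0846  bar 136 [ 0.5648 -0.1952  0.0827] z90 0.0858
winding 55 [ 0.5319 -0.1347  0.3348] [ 0.6318 -0.0828  0.4139]
```

The bracket is lifted level and balanced, with a small moment and 108 N of grip. I'll raise it 25 mm and carry it smoothly to the jig with a +4° turn.

{"method": "step_arm", "body": {
  "motion": [0,0,0.4,0,0,0,0,0.3,0.6,0,0,0.2,0,0.6,0,0,0,0.2,0,0.7,0,0,0,0.2,0,0.7,0,0,0,0.2,0,0.7,0,0,0,0.2,0.02,0.7,0,0,0,0.2,0,0.7,0,0,0,0.2,0,0.7,0,0,0,0.2,0,0.7,0,0,0,0.2]
}}

```text
time_s: 17.6
position: [0.5663, 0.0039, 0.0599]
tcp_rot: [180.0, -0.0, 95.4]
force: [0.0, -0.2, -5.5]
opening: 0.0213
finger_force: 108.6
```

{"method": "step_arm", "body": {
  "motion": [0,0.7,0,0,0,0.2,0,0.7,0,0,0,0.2,0.02,0.7,0,0,0,0.2,0,0.7,0,0,0,0.2,0,0.7,0,0,0,0.2,0,0.7,0,0,0,0.2,0.02,0.7,0,0,0,0.2,0,0.7,0,0,0,0.2,0,0.7,0,0,0,0.2,0,0.7,0,0,0,0.2]
}}

```text
time_s: 18.85
position: [0.5673, 0.1789, 0.0599]
tcp_rot: [180.0, -0.0, 97.4]
force: [-0.1, -0.5, -5.1]
opening: 0.022
finger_force: 108.6
```

{"method": "step_arm", "body": {
  "motion": [0.01,0.7,0,0,0,0.2,0,0.6,0,0,0,0.1,0,0.5,0,0,0,0,0,0.22,0,0,0,0,0,0,0,0,0,0,0,0,0,0,0,0,0,0,0,0,0,0,0,0,0,0,0,0]
}}

```text
time_s: 19.85
position: [0.5676, 0.228, 0.06]
tcp_rot: [-180.0, 0.0, 97.6]
force: [-0.2, -0.6, -6.9]
opening: 0.0217
finger_force: 108.6
```

```bash
python3 m.py
python3 - <<'E'
from h import *
p,W,c=cam("top");f=200/np.tan(np.radians(c["vertical_fov"])/2);R=np.array(c["R"]);C=-R.T@c["t"]
save("t5",p)
P=p.astype(int)
k=(abs(W[...,0]-.575)<.06)&(W[...,1]>.07)&(W[...,1]<.36)&(W[...,2]>.075)&(W[...,2]<.13)&(P.min(2)>70)
Q=W[k];e=Q[Q[:,1]<.15]
print("top eye",len(e),e.mean(0),cv2.minAreaRect((e[:,:2]*1000).astype(np.float32)) if len(e) else"")
k=(P[...,0]-P[...,2]>40)&(W[...,1]>.2)&(W[...,1]<.36)&(abs(W[...,0]-.56)<.06)
print("top winding",k.sum(),W[k].mean(0))
E
ls pics
```

```text
[0.5676 0.228  0.06  ] [-180.      0.     97.62] [-0.22 -0.59 -6.86] [-0.001 -0.031  0.022] 0.021747187562012 108.55136275291443 19.85
eye end 85 [0.5782 0.1057 0.1014] zmax 0.1104  bar 82 [0.5696 0.1763 0.1081] z90 0.1112
winding 21 [0.4902 0.1855 0.3721] [0.548  0.285  0.4724]
top eye 188 [0.57951647 0.12443654 0.11154428] ((582.1995849609375, 122.0609130859375), (55.85268783569336, 33.8336296081543), 88.15803527832031)
top winding 26 [0.56256674 0.22473845 0.39117748]
crop.png
s1.png
s2.png
s3.png
s_16.3.png
s_19.85.png
side0.png
t4.png
t5.png
top0.png
```

The y shift fell 8 mm short, so I'll add it and then check in one composite picture.

{"method": "step_arm", "body": {
  "motion": [0,0.16,0,0,0,0,0,0.15,0,0,0,0,0,0,0,0,0,0,0,0,0,0,0,0,0,0,0,0,0,0,0,0,0,0,0,0]
}}

```text
time_s: 20.7
position: [0.5676, 0.2359, 0.0599]
tcp_rot: [-180.0, 0.0, 97.6]
force: [0.3, 0.7, -6.1]
opening: 0.0209
finger_force: 108.6
```

```bash
python3 m.py
python3 - <<'E'
from h import *
p,W,c=cam("top");q,V,c2=cam("side")
a=cv2.resize(p[150:225,130:263],None,fx=6,fy=6,interpolation=2)[:450,:798]
b=np.zeros((150,798,3),np.uint8)
A=cv2.resize(p[150:225,130:262],(400,227));B=cv2.resize(q[110:190,210:310],(500,400))
o=np.zeros((600,800,3),np.uint8);o[:400,:500]=B;o[400:600,:352]=cv2.resize(A,(352,200));save("both",o)
P=p.astype(int)
k=(abs(W[...,0]-.58)<.04)&(W[...,1]>.08)&(W[...,1]<.155)&(W[...,2]>.085)&(W[...,2]<.125)&(P.min(2)>70)
v,u=np.nonzero(k);Q=W[k]
for y0 in np.arange(.09,.155,.006):
    z=Q[(Q[:,1]>=y0)&(Q[:,1]<y0+.006)]
    if len(z):print(round(y0,3),len(z),z[:,0].min().round(4),z[:,0].max().round(4),z[:,2].mean().round(4))
print("ymin",Q[:,1].min())
for n,b,WW in(("spare",(270,296,232,257,.02),W),("reel",(207,236,236,266,.006),W)):
    Z=WW[b[2]:b[3],b[0]:b[1]].reshape(-1,3);Z=Z[(Z[:,2]>b[4])&(Z[:,2]<.06)];print(n,len(Z),Z.mean(0).round(3) if len(Z) else "")
E
```

```text
[0.5676 0.2359 0.0599] [-180.      0.     97.64] [ 0.33  0.69 -6.14] [ 0.033 -0.055  0.032] 0.020949149885778055 108.55024337768555 20.7
eye end 84 [0.5784 0.1141 0.1016] zmax 0.1098  bar 83 [0.5701 0.1826 0.1083] z90 0.1119
winding 23 [0.488  0.1996 0.3429] [0.5495 0.2873 0.489 ]
0.102 20 0.5699 0.5928 0.1105
0.108 20 0.5664 0.5967 0.1112
0.114 13 0.5655 0.5991 0.109
0.12 11 0.5651 0.5985 0.1077
0.126 25 0.566 0.5982 0.1098
0.132 22 0.5694 0.5932 0.1118
0.138 22 0.5677 0.59 0.1121
0.144 26 0.5664 0.5896 0.1128
0.15 18 0.5667 0.5901 0.1122
ymin 0.10238213247027607
spare 136 [ 0.429 -0.054  0.035]
reel 314 [0.409 0.12  0.021]
```

View pics/both.png

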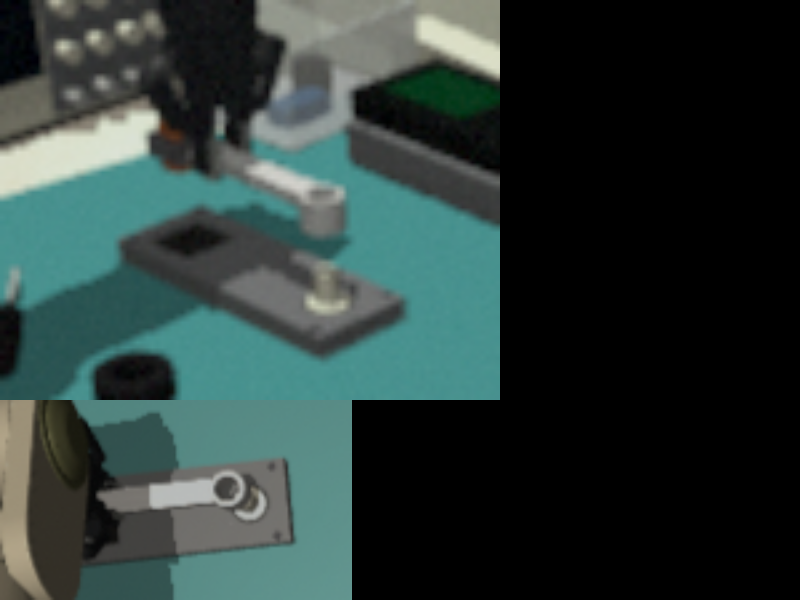

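The eye at (322,208) hangs straight above the seated bushing at (326,290). It measures (0.582, 0.120) against the pocket's (0.582, 0.120). The bracket is level with its underside at z≈0.084, and the transformer side lies in line over the recess. Handing in.

```bash
python3 -c "
from cell import r
print(r.job_done())"
```

```text
the job is handed in; nothing more can be done
None
```

I seated the flange-down bushing fully home in the jig's pocket and let go of it. I then handed in while holding the bracket by its balance point, level and still, with its eye about 36 mm above the bushing; the call returned no verdict.

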